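Dock the paint tray into its bay under the shelf

TASK

Put the paint tray away in the left bay of the desk organiser: take it by its dark pull, slide it flat along the base board, straight in under the raised shelf between the two guide strips, and press it gently home until the sprung catch at the back snaps over the tray's ball stud and holds it. Where the catch is set is not known, so feel for it and stop as soon as the tray is home; never ram it against the organiser. Keep both paint cups standing in the tray and clear of the organiser, leave the bottle, pot and jar beside the work where they are, and let go at the end.

Things in the scene. Friction and masses are not known exactly. Their poses are not given: they have to be found in the camera images.
- tray: open plywood tray, 150 x 150 mm in plan, side walls 32 mm high, front board 42 mm, standing on the organiser's base board in front of the shelf; a deck with two round cup holes at its back. Origin: centre of its underside. x points from the pull to the ball stud, z up. 0.4 to 0.65 kg with the cups.
- tray_pull (a point): centre of the tray's dark wooden block pull: 20 mm wide along the tray's y (grasp it across this), 24 mm along x, 26 mm high, its centre 26 mm above the tray's underside and 99 mm in front (-x) of the tray's origin, 11 mm of gap to the front board. Axes as the tray's.
- ball_stud (a point): centre of the 12 mm steel ball on the tray's back, 87 mm behind (+x) the tray's origin, 18 mm up.
- cup_violet: lidded violet paint cup, 64 mm across, 60 mm high, standing loose in the tray's left cup hole. Origin: centre of its underside, 4 mm above the tray's underside. Its top passes 10 mm below the shelf when the tray lies flat.
- cup_blue: lidded blue paint cup of the same size, loose in the tray's right cup hole. Origin: centre of its underside.
- organiser: plywood desk organiser, fixed: a base board (top 40 mm above the desk) with a raised shelf over its far end. Origin: on the base board's upper face on the left bay's centre line, x straight into the bay, z up. Base board x -335 to 110, y -255 to 115 mm. Shelf x -65 to 100, y -235 to 101, underside 74, top 88 mm above the base board; things on it reach 270 mm, 40 mm or more behind its front edge.
- bay_mouth (a point): centre of the left bay's mouth on the base board, between the flared tips of two wooden guide strips 24 mm high, 105 mm in front (-x) of the organiser's origin, axes as the organiser's. The flares run 30 mm along x and narrow from about 172 mm to the 154 mm between the straight strips; the tray is 150 mm wide.
- bay_edge (a point): centre of the shelf's lower front edge over the left bay, 65 mm in front (-x) of the organiser's origin, 74 mm above the base board; axes as the organiser's. When the tray is home its pull stands 53 to 97 mm in front of this edge, its ball stud 24 to 68 mm beyond the organiser's origin (+x): where exactly is not measured and differs each time.
- buffer (a joint): rubber buffer in the catch (m): 0 free, 0.003 tray home; the ball meets it only once past the two sprung rollers. The catch sits on a batten set anywhere along 44 mm slots, deep under the shelf. Pushing in: sliding drag 1 to 6 N, from 14 mm before home about 8 N more, gone 6 mm before home where the rollers draw the tray in, then solid plates stop it. Ramming is over 20 N between tray and organiser, the rollers' own 8 N squeeze counted.
- ink_bottle: square bottle of red-brown ink with a white cap, 46 x 45 x 88 mm, on the desk right of the organiser. Origin: centre of its underside. Leave it alone.
- blue_pot: blue pot of gouache with a white lid, 42 mm across, 61 mm high, on the desk right of the organiser. Origin: centre of its underside. Leave it alone.
- teal_jar: tall jar with a teal lid, 88 mm across, 118 mm high, on the desk left of the organiser. Origin: centre of its underside. Leave it alone.
There are look-alikes about, which are no part of the job. What is shaped like the cup_blue but green is not meant.

How it is judged:
By the outcome, as a careful person would: the job done as asked, in the order asked, and still so for the second after the job is handed in, with the robot touching nothing.
It also fails if it takes over 72 s, if anything falls off the work surface, if the arm or the gripper's body presses on something with over 40 N, if the wrist force passes 120 N, or if a joint passes its speed limit or range.

ROBOT

A 6-joint arm with a two-finger parallel gripper is mounted at the origin on a cart in front of the work surface, level with it; the furniture and walls round the work are solid. World frame = base frame: x ahead of the robot, y to its left, z up, the work surface at z = 0. Lengths are in mm, angles in rad, forces in N, time in s.
With the tool pointing down it reaches from about 225 to 875 mm from the base axis. Payload 3.4 kg.
Tool frame: the origin (TCP) lies between the finger pads; the fingertips stand 17 mm ahead of it and the grasp point (between the pads) lies 2 mm behind it (robot.tip_reach is the distance from the TCP to the fingertips, in mm); z points along the fingers, y is the direction in which the jaws open and shut (so a half turn about z gives the same grasp; the last joint's range is limited). The gripper opens to 85 mm and grips with 20 to 120 N. Pads are 22 mm wide; open, the fingers measure 114 mm over their backs; the gripper's body (76 mm by 85 mm) begins 54 mm behind the grasp point. The pads swing forward as they close: fully open they stand 13 mm farther back than shut.
Start: joints at [-1.231, 0.276, 1.505, -0, 1.361, -0.121], TCP at [255.686, -515.059, 248.328] pointing down, gripper open.
Joint ranges: [-2.89, 2.89], [-0.75, 2.08], [0.22, 2.7], [-1.18, 4.32], [0.11, 2.71], [-2.7, 2.7]. Speed limits (rad/s): [2.57, 2.57, 3.14, 3.14, 3.14, 3.14].

INTERFACE

Orientations are given as a rotation vector (axis times angle).
In Python, from rig import robot, optics gives the robot as it stands. The module is installed in compiled form; this text tells all that it offers.
- The arm moves only by the tool arm_command, never from a script. Its argument "commands" is a list of rows, each a list of 6 numbers: the shift along the tool's x, y, z in mm, then the turn, a rotation vector about the tool's x, y, z in rad. A call has 1 to 20 rows; each row shifts and turns the commanded pose from where the row before left it, along the tool's axes as they then stand; what a row does not reach is not made up. A row lasts 1/10 s, in which the tool goes at most 50 mm and 8.59 degrees, less where a joint would pass 70% of its speed; a pose out of reach is approached as far as the arm can. A call with a gripper value outside its range is refused whole. "claw" is the finger opening in mm, from 0 to 85.4, set as the call begins (left out, the last holds). The fingers move at their own pace and stop on an object; "newtons" is the grip in N (left out, the last holds). Time passes only in rows, so rows that do not move let the fingers close. It gives the time, the measured TCP pose, the force and the opening at its end, in the units of the state.
- robot.get_obs(): the state, without advancing time (a new reading comes with each control period).
- optics.grab_frame(name): name is "scene" or "top" or "wrist"; returns the picture (480x640x3 uint8, red, green, blue); there is no depth.
- optics.camera_info(name): a dict with "fov_y" (degrees; the focal length in pixels is half the picture's height over the tangent of half this angle, whatever the lens; pixels are square), "cx", "cy" (the principal point, pixels), "R" (3x3) and "t" (3): a world point X has camera coordinates R X + t. Camera axes: x right, y down, z forward; pixel columns grow to the right and rows downward; lengths in mm; the calibration is good to about 2 mm. A picture is of the moment at which its call begins: read the wrist's pose just before it. camera_info takes no time and is no camera call; for the wrist camera it gives the pose at the moment of the call.
- robot.hand_in(): hands the job in, once; it reports no verdict.
The state is a dict: "time": time; "q": joint angles; "joint_velocities": joint speeds; "joint_efforts": joint torques, N m; "position": TCP position; "tcp_rot": TCP orientation; "wrist_force": force on the tool from outside, world axes, zero at the start; "torque": the same for the moment, N m; "finger_gap": finger opening in mm.
Only numpy, scipy, OpenCV 4.12 (cv2) and the standard library are available. Lean on these libraries where they do the work, as an engineer would, in place of code of your own. Each camera call takes 0.05 s, during which the arm holds its last target.

## Working session

There is one attempt and no reset: what is moved stays moved. The work goes in short steps, Python scripts to look and compute and a tool call to move; the robot and the scene stay as the last step left them, time stands still between calls to the robot, and variables do not carry over. Pictures are saved under pics/ and viewed, and the job is handed in when it is done.

Besides the shell and the picture viewer there is one more tool, called after ">>>" by a JSON object that holds its "fn" and its "kwargs". arm_command: Moves the arm, as the interface text tells. Its arguments: {"type":"object","properties":{"commands":{"type":"array"},"claw":{"type":"number"},"newtons":{"type":"number"}},"required":["commands"]}

```bash
mkdir -p pics; python3 - <<'E'
from rig import robot, optics
import cv2
print(robot.get_obs())
for n in ["scene","top","wrist"]:
    i=optics.camera_info(n); print(n,i)
    cv2.imwrite(f"pics/{n}0.png",optics.grab_frame(n)[:,:,::-1])
E
```

```text
{'time': 0.0, 'q': array([-1.23098563e+00,  2.76612889e-01,  1.50613774e+00, -1.69992103e-05,
        1.36070022e+00, -1.21003629e-01]), 'joint_velocities': array([-0.00100277,  0.00080459,  0.00154705,  0.00020103,  0.00062007,
        0.00034094]), 'joint_efforts': array([-3.26013491e-03, -4.16786528e+01, -2.45807058e+01, -6.71172111e-04,
        1.11145808e-02,  1.26332251e-07]), 'position': array([ 255.51025157, -514.55430381,  247.42764618]), 'tcp_rot': array([-3.05677353e+00, -7.17041938e-01,  3.44445812e-04]), 'wrist_force': array([-0.63389749, -0.24897806,  0.12908592]), 'torque': array([-0.00528039,  0.02579863,  0.03727109]), 'finger_gap': 85.41742581878266}
scene {'fov_y': 53.08572683402318, 'cx': 317.35499995674115, 'cy': 241.76641927659304, 'R': array([[-0.79804366, -0.60194431, -0.02809553],
       [-0.2260739 ,  0.34229033, -0.91199118],
       [ 0.55858473, -0.72145712, -0.40924653]]), 't': array([457.55344197, 183.5366589 , 960.08014191])}
top {'fov_y': 51.911815112845254, 'cx': 320.47991965197394, 'cy': 237.68909354060665, 'R': array([[-0.01658652, -0.99984198, -0.00639506],
       [-0.99404668,  0.01717855, -0.10759227],
       [ 0.10768512,  0.00457241, -0.99417454]]), 't': array([  52.43891259,  530.17822795, 1136.28540334])}
wrist {'fov_y': 64.61668390641438, 'cx': 318.79843792362766, 'cy': 240.4399934727879, 'R': array([[ 0.44437816, -0.89583773, -0.00167708],
       [-0.85733997, -0.42582287,  0.28921109],
       [-0.25980035, -0.12708127, -0.95726388]]), 't': array([-573.97010521,  -36.69431106,  381.0116643 ])}
```

View pics/scene0.png

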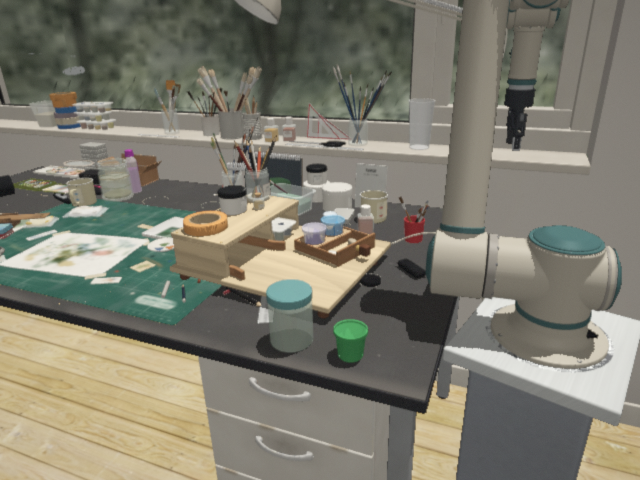

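View pics/top0.png

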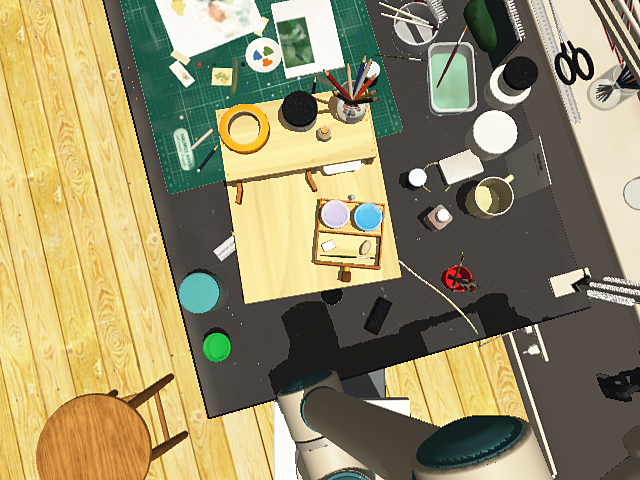

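View pics/wrist0.png

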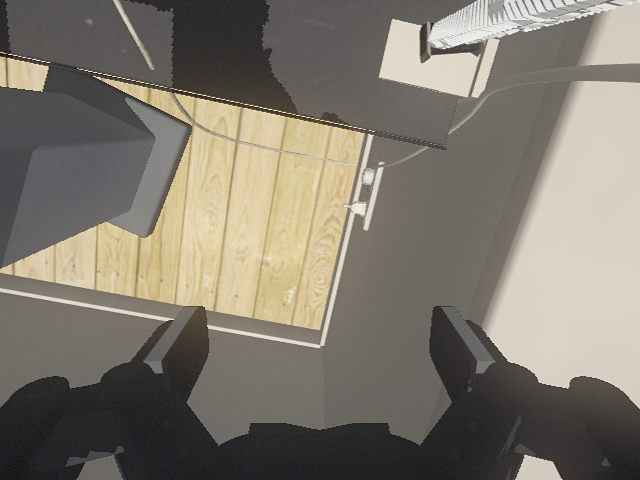

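The top view shows the tray at about (348,235) with its pull at (346,273). The left bay's guide strips are at (239,192) and (312,180). The tray is right of the bay line and has to go over sideways. I'll zoom in next.

```bash
cat > h.py <<'E'
import numpy as np, cv2
from rig import robot, optics
def ray(info,u,v):
    f=240/np.tan(np.radians(info['fov_y']/2)); R=np.array(info['R']);t=np.array(info['t'])
    d=R.T@np.array([(u-info['cx'])/f,(v-info['cy'])/f,1.]); return -R.T@t,d
def onz(info,u,v,z):
    c,d=ray(info,u,v); return c+d*(z-c[2])/d[2]
def proj(info,X):
    f=240/np.tan(np.radians(info['fov_y']/2)); p=np.array(info['R'])@np.array(X,float)+np.array(info['t'])
    return np.array([f*p[0]/p[2]+info['cx'],f*p[1]/p[2]+info['cy']])
E
python3 - <<'E'
import cv2
im=cv2.imread('pics/top0.png')
c=im[150:310,215:415]; cv2.imwrite('pics/topz.png',cv2.resize(c,None,fx=4,fy=3.75,interpolation=cv2.INTER_CUBIC)[:600])
cv2.imwrite('pics/topz.png',cv2.resize(im[160:310,215:415],None,fx=4,fy=4,interpolation=cv2.INTER_CUBIC))
s=cv2.imread('pics/scene0.png'); cv2.imwrite('pics/scz.png',cv2.resize(s[190:315,170:400],(800,435),interpolation=cv2.INTER_CUBIC))
E
```

```text
(no output)
```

View pics/topz.png

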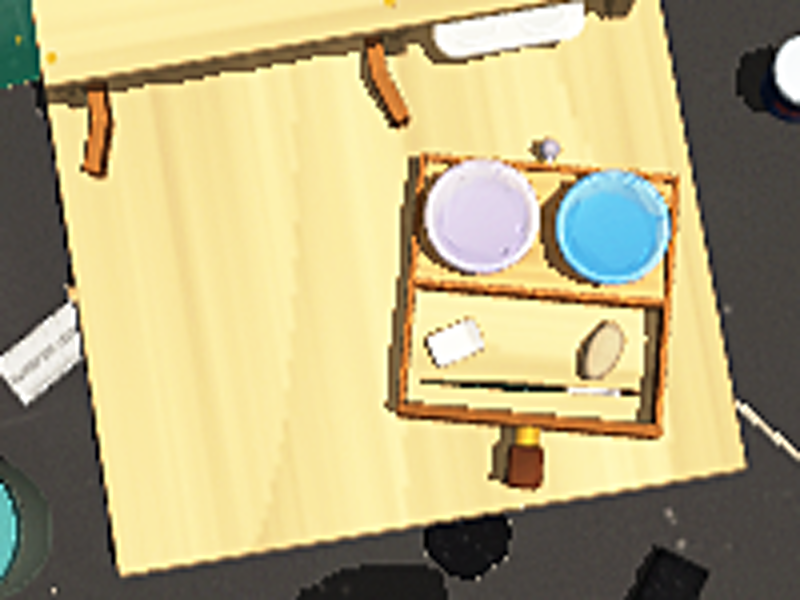

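View pics/scz.png

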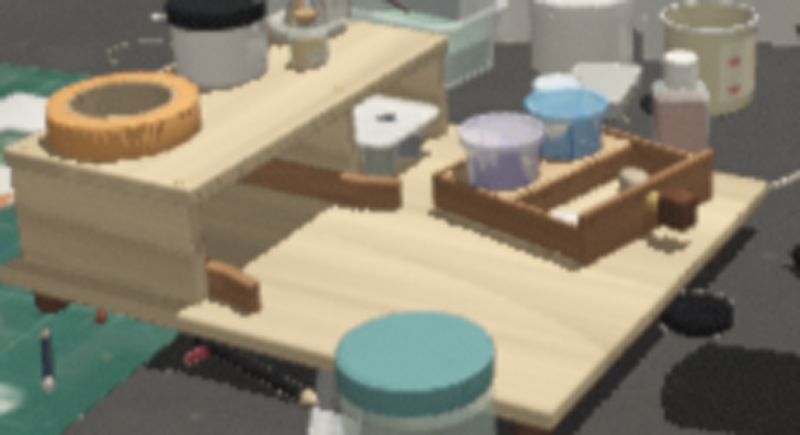

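```bash
python3 - <<'E'
from h import *
i=optics.camera_info('top'); im=cv2.imread('pics/top0.png')
P=lambda zx,zy,z: onz(i,215+(zx+.5)/4-.5,160+(zy+.5)/4-.5,z)
# board edges: subpixel via gradient: sample along lines
g=im.astype(float).sum(2); g=cv2.GaussianBlur(g,(0,0),.7)
def edge(p,q,z,n=40,w=4):
    p=np.array(p,float);q=np.array(q,float);d=(q-p)/np.linalg.norm(q-p);nn=np.array([-d[1],d[0]]);pts=[]
    s=np.arange(-w,w+.01,.1)
    for a in np.linspace(.05,.95,n):
        c=p+a*(q-p); xy=c+s[:,None]*nn
        v=cv2.remap(g.astype(np.float32),xy[:,0:1].astype(np.float32),xy[:,1:2].astype(np.float32),cv2.INTER_LINEAR)[:,0]
        k=np.argmax(abs(np.gradient(v))); pts.append(xy[k])
    W=np.array([onz(i,*a,z)[:2] for a in pts])
    vx,vy,x0,y0=cv2.fitLine(W.astype(np.float32),cv2.DIST_HUBER,0,1e-3,1e-3).ravel()
    r=(W-[x0,y0])@np.array([-vy,vx]); print('dir',np.degrees(np.arctan2(vy,vx)),'rms',np.median(abs(r)))
    return np.array([x0,y0]),np.array([vx,vy])
def X(a,b):
    t=np.linalg.solve(np.c_[a[1],-b[1]],b[0]-a[0]); return a[0]+t[0]*a[1]
fr=edge((245,304.2),(401,277),40); le=edge((229,195),(245,304),40); ri=edge((382,174),(401,276),40)
A=X(fr,le);B=X(fr,ri); print('front corners',A,B,np.linalg.norm(A-B))
for nm,a in dict(fl=(397,408,82),fr=(660,437,82),bl=(423,155,72),br=(680,175,72)).items(): print(nm,P(*a))
print('pull top',P(525,464,79)); print('stud',P(550,150,58+4))
print('violet',P(482,212,104),'blue',P(614,224,104))
print('guideL tip top',P(95,172,64),'R',P(400,122,64))
print('shelf edge top L',P(47,84,128)[:2])
sh=edge((227,181),(310,169),128)
E
```

```text
dir -81.347435 rms 0.3737625846094422
dir 8.698608 rms 0.5109799858359839
dir 8.732513 rms 0.2968147649747516
front corners [380.18857 221.89185] [ 435.61414 -142.33241] 368.4173
fl [471.49005009  58.91729595  82.        ]
fr [452.76512596 -87.94029889  82.        ]
bl [617.0383414   41.99133963  72.        ]
br [ 602.80284183 -104.94000422   72.        ]
pull top [439.06130433 -12.26508776  79.        ]
stud [620.56241499 -31.51071804  62.        ]
violet [578.27332598   9.65189255 104.        ] blue [570.25271661 -63.41557421 104.        ]
guideL tip top [611.96392577 231.695649    64.        ] R [638.17195502  55.01042727  64.        ]
shelf edge top L [649.52885835 247.04395169]
dir -82.17901 rms 1.257459672003361
```

```bash
python3 - <<'E'
from h import *
from scipy.spatial.transform import Rotation as R
o=robot.get_obs(); T=R.from_rotvec(o['tcp_rot']).as_matrix(); print(T.round(3))
w=optics.camera_info('wrist'); C=-np.array(w['R']).T@np.array(w['t']); print('cam in tool',T.T@(C-o['position']),'\n',(T.T@np.array(w['R']).T).round(3))
ya=np.radians(8.68); Ro=np.array([[np.cos(ya),-np.sin(ya)],[np.sin(ya),np.cos(ya)]])
A=np.array([380.19,221.89]);B=np.array([435.61,-142.33]); m=(A+B)/2
O=m-Ro@[-335,-70]; print('org',O,'mouth',O+Ro@[-105,0],'edge',O+Ro@[-65,0])
for n,p in dict(pull=(439.06,-12.27),stud=(620.56,-31.51),gl=(612,231.7),gr=(638.2,55),sh=(649.5,247)).items(): print(n,Ro.T@(np.array(p)-O))
E
```

```text
[[ 0.896  0.445 -0.001]
 [ 0.445 -0.896  0.001]
 [ 0.    -0.001 -1.   ]]
cam in tool [  74.881548     -0.13552056 -126.85295302] 
 [[-0.    -0.957 -0.289]
 [ 1.    -0.    -0.   ]
 [-0.    -0.289  0.957]]
org [728.49901659 159.53504399] mouth [624.7016208  143.68888902] edge [664.24348586 149.72551949]
pull [-312.05205251 -126.15638704]
stud [-135.53445904 -172.56723487]
gl [-104.27388055   88.91996163]
gr [-105.04077401  -89.71022024]
sh [-64.89437091  98.38538396]
```

>>> {"fn": "arm_command", "kwargs": {"commands": [[28, -26, 0, 0, 0, 0], [28, -26, 0, 0, 0, 0], [28, -26, 0, 0, 0, 0], [28, -26, 0, 0, 0, 0], [28, -26, 0, 0, 0, 0], [28, -26, 0, 0, 0, 0], [28, -26, 0, 0, 0, 0], [28, -26, 0, 0, 0, 0], [28, -26, 0, 0, 0, 0], [28, -26, 0, 0, 0, 0], [28, -26, 0, 0, 0, 0], [28, -26, 0, 0, 0, 0], [28, -26, 0, 0, 0, 0], [28, -26, 0, 0, 0, 0], [0, 0, 0, 0, 0, 0]]}}

```text
time: 1.65
position: [445.9, -10.9, 248.1]
tcp_rot: [-3.055, -0.725, -0.002]
wrist_force: [-0.9, -0.9, 0.2]
finger_gap: 85.3
```

>>> {"fn": "arm_command", "kwargs": {"commands": [[0, 0, 0, 0, 0, -0.1425], [0, 0, 0, 0, 0, -0.1425], [0, 0, 0, 0, 0, -0.1425], [0, 0, 0, 0, 0, -0.1425], [0, 0, 0, 0, 0, -0.1425], [0, 0, 0, 0, 0, -0.1425], [0, 0, 0, 0, 0, -0.1425], [0, 0, 0, 0, 0, -0.1425], [0, 0, 0, 0, 0, -0.1425], [0, 0, 0, 0, 0, -0.1425], [0, 0, 0, 0, 0, -0.1425], [0, 0, 0, 0, 0, -0.1425], [0, 0, 0, 0, 0, -0.1425], [0, 0, 0, 0, 0, -0.1425], [0, 0, 0, 0, 0, -0.1425], [0, 0, 0, 0, 0, -0.1425], [0, 0, 0, 0, 0, -0.1425], [0, 0, 0, 0, 0, -0.1425], [0, 0, 0, 0, 0, 0], [0, 0, 0, 0, 0, 0]]}}

```text
time: 3.65
position: [444.7, -15.2, 248.2]
tcp_rot: [-0.187, -3.136, 0.001]
wrist_force: [-0.6, -0.1, 0.2]
finger_gap: 85.0
```

```bash
python3 - <<'E'
from h import *
from scipy.spatial.transform import Rotation as R
o=robot.get_obs(); T=R.from_rotvec(o['tcp_rot']).as_matrix(); print(o['time'],o['q'].round(3),o['position'],T.round(3),o['wrist_force'])
w=optics.camera_info('wrist')
np.savez('w1.npz',**w)
im=optics.grab_frame('wrist')[:,:,::-1]; cv2.imwrite('pics/w1.png',im)
E
```

```text
3.65 [-0.191  0.078  1.758 -0.     1.305 -1.642] [444.66734185 -15.21967158 248.17638246] [[-0.993  0.119 -0.   ]
 [ 0.119  0.993 -0.   ]
 [ 0.    -0.    -1.   ]] [-0.62612228 -0.10135445  0.15101877]
```

View pics/w1.png

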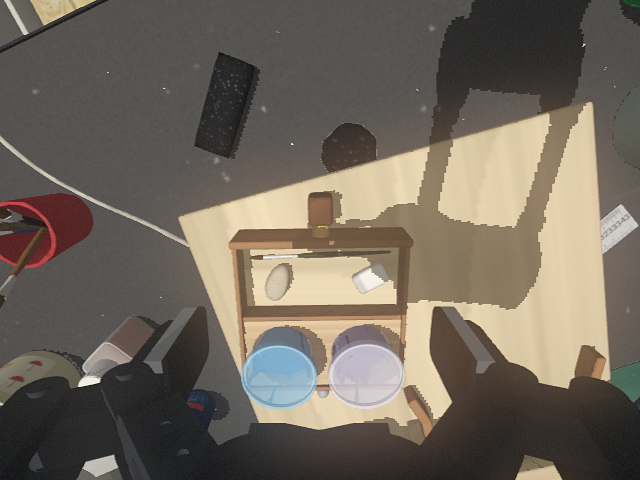

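```bash
python3 - <<'E'
import cv2
im=cv2.imread('pics/w1.png'); cv2.imwrite('pics/w1z.png',cv2.resize(im[180:260,220:420],None,fx=4,fy=4,interpolation=cv2.INTER_CUBIC))
E
```

```text
(no output)
```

View pics/w1z.png

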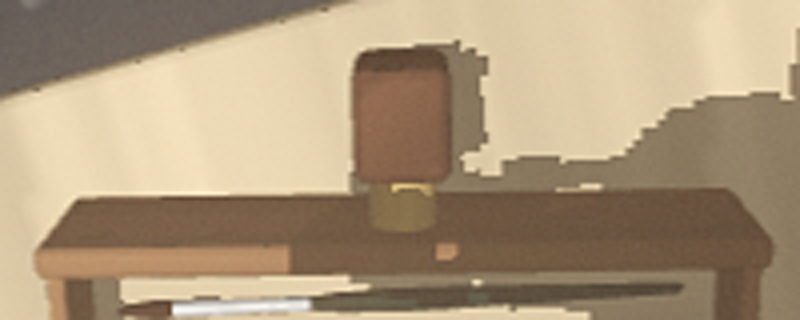

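```bash
python3 - <<'E'
from h import *
w=dict(np.load('w1.npz')); P=lambda x,y,z: onz(w,220+(x+.5)/4-.5,180+(y+.5)/4-.5,z)
a=P(38,248,82);b=P(772,243,82);c=P(82,200,40);d=P(728,190,40)
print('top',a,b,np.linalg.norm(a-b),'bot',c,d,np.linalg.norm(c-d))
for p,q in((a,b),(c,d)): print('yaw',np.degrees(np.arctan2((q-p)[0]*-1,(q-p)[1])))
print('pull',P(402,126,79)[:2],'f',P(402,70,79)[:2],'bk',P(402,183,79)[:2],'L',P(355,126,79)[:2],'R',P(450,126,79)[:2])
s=onz(w,323,391,58+3);print('stud',s)
E
```

```text
top [452.77277346 -88.47958866  82.        ] [469.44216562  58.7920211   82.        ] 148.2119957201084 bot [454.30332116 -88.16161315  40.        ] [469.599313    58.69536796  40.        ] 147.65141471438355
yaw -6.457715647416149
yaw -5.946241520608203
pull [437.22817656 -12.57074236] f [426.03654552 -11.2370069 ] bk [448.87556036 -13.95879105] L [436.10947796 -21.86568694] R [438.37072482  -3.07763779]
stud [621.18004665 -31.56996193  61.        ]
```

>>> {"fn": "arm_command", "kwargs": {"commands": [[7, 2, 30, 0, 0, -0.01], [0, 0, 32, 0, 0, 0], [0, 0, 32, 0, 0, 0], [0, 0, 32, 0, 0, 0], [0, 0, 26, 0, 0, 0], [0, 0, 16, 0, 0, 0], [0, 0, 10, 0, 0, 0], [0, 0, 4, 0, 0, 0], [0, 0, 0, 0, 0, 0], [0, 0, 0, 0, 0, 0]], "claw": 50}}

```text
time: 4.7
position: [438.9, -12.1, 67.0]
tcp_rot: [0.167, 3.136, -0.0]
wrist_force: [0.2, 0.1, 0.7]
finger_gap: 50.0
```

```bash
python3 - <<'E'
from h import *
w=optics.camera_info('wrist')
np.savez('w2.npz',**w)
cv2.imwrite('pics/w2.png',optics.grab_frame('wrist')[:,:,::-1])
E
```

```text
(no output)
```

View pics/w2.png

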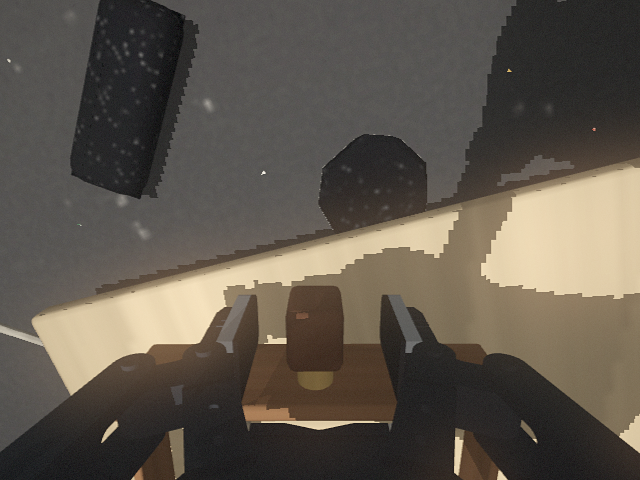

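The pull at (315,330) sits centred between the finger pads at (245,330) and (395,330), so I'll close on it.

>>> {"fn": "arm_command", "kwargs": {"commands": [[0, 0, 1, 0, 0, 0], [0, 0, 0, 0, 0, 0], [0, 0, 0, 0, 0, 0], [0, 0, 0, 0, 0, 0], [0, 0, 0, 0, 0, 0], [0, 0, 0, 0, 0, 0], [0, 0, 0, 0, 0, 0]], "claw": 10, "newtons": 45}}

```text
time: 5.45
position: [438.5, -12.1, 65.9]
tcp_rot: [0.166, 3.136, -0.001]
wrist_force: [-1.7, -0.7, 5.7]
finger_gap: 19.1
```

```bash
python3 - <<'E'
from h import *
from scipy.spatial.transform import Rotation as R
o=robot.get_obs(); T=R.from_rotvec(o['tcp_rot']).as_matrix(); print(o['position'],np.degrees(np.arctan2(-T[1,0],-T[0,0])),o['wrist_force'],o['torque'],o['finger_gap'])
i=optics.camera_info('top');im=optics.grab_frame('top')[:,:,::-1]
cv2.imwrite('pics/t2.png',cv2.resize(im[150:300,215:415],None,fx=4,fy=4,interpolation=cv2.INTER_CUBIC))
ya=np.radians(8.68); Ro=np.array([[np.cos(ya),-np.sin(ya)],[np.sin(ya),np.cos(ya)]]);O=np.array([728.5,159.5])
print('tcp in org',Ro.T@(o['position'][:2]-O))
E
```

```text
[438.52354094 -12.13798285  65.87531181] -6.076856044610519 [-1.67103331 -0.74186767  5.68722979] [-0.2034368   0.1738515  -0.14991983] 19.130630455527207
tcp in org [-312.55812728 -125.91013078]
```

View pics/t2.png

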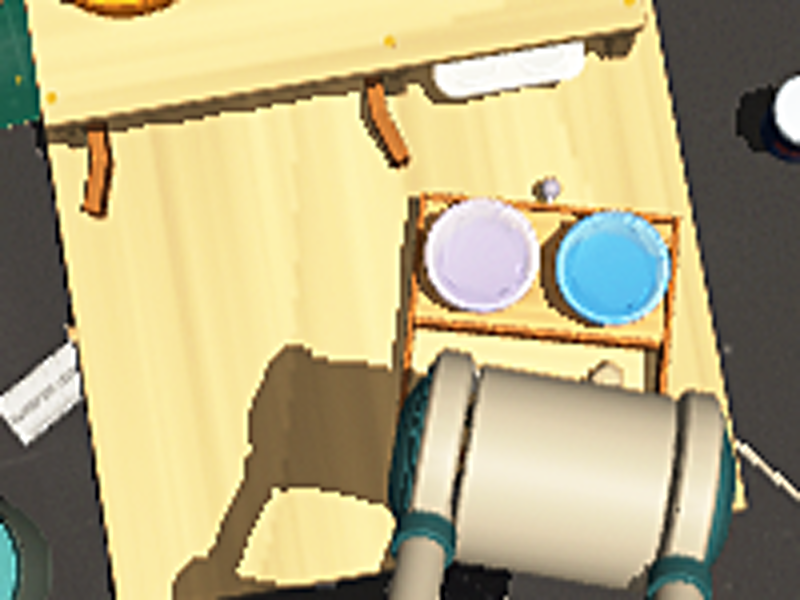

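>>> {"fn": "arm_command", "kwargs": {"commands": [[0, 0, -0.5, 0, 0, 0], [0.7, 3, 0, 0, 0, -0.016], [1.4, 6, 0, 0, 0, -0.016], [2, 9, 0, 0, 0, -0.016], [1.9, 9, 0, 0, 0, -0.016], [1.7, 9, 0, 0, 0, -0.016], [1.5, 9, 0, 0, 0, -0.016], [1.4, 9, 0, 0, 0, -0.016], [1.2, 9, 0, 0, 0, -0.016], [1, 9, 0, 0, 0, -0.016], [0.9, 9, 0, 0, 0, -0.016], [0.7, 9, 0, 0, 0, -0.016], [0.6, 9, 0, 0, 0, -0.016], [0.4, 9, 0, 0, 0, -0.016], [0.3, 9, 0, 0, 0, -0.016], [0.1, 6, 0, 0, 0, -0.016], [0, 3, 0, 0, 0, -0.016], [0, 0, 0, 0, 0, 0], [0, 0, 0, 0, 0, 0]]}}

```text
time: 7.4
position: [420.6, 115.1, 65.9]
tcp_rot: [-0.237, 3.133, 0.002]
wrist_force: [-0.8, -0.0, 5.0]
finger_gap: 19.3
```

```bash
cat >> h.py <<'E'
from scipy.spatial.transform import Rotation as Rn
ya=np.radians(8.68); Ro=np.array([[np.cos(ya),-np.sin(ya)],[np.sin(ya),np.cos(ya)]]);O=np.array([728.5,159.5])
def st():
    o=robot.get_obs(); T=Rn.from_rotvec(o['tcp_rot']).as_matrix()
    print('t',round(o['time'],2),'org xy',(Ro.T@(o['position'][:2]-O)).round(2),'z',o['position'][2].round(2),'relyaw',(np.degrees(np.arctan2(-T[1,0],-T[0,0]))-8.68).round(2),'F org',(Ro.T@o['wrist_force'][:2]).round(2),'Fz',o['wrist_force'][2].round(2),'tau',o['torque'].round(2),'gap',round(o['finger_gap'],2))
def crop(n,x0,y0,w,h,name):
    im=optics.grab_frame(n)[:,:,::-1]; s=min(800/w,600/h)
    cv2.imwrite(f'pics/{name}_full.png',im)
    cv2.imwrite(f'pics/{name}.png',cv2.resize(im[y0:y0+h,x0:x0+w],(int(w*s),int(h*s)),interpolation=cv2.INTER_CUBIC))
E
python3 - <<'E'
from h import *
st(); crop('top',200,150,200,150,'t3')
E
```

```text
t 7.4 org xy [-311.1     2.57] z 65.87 relyaw -0.01 F org [-0.78  0.08] Fz 4.96 tau [-0.31 -0.1  -0.1 ] gap 19.35
```

View pics/t3.png

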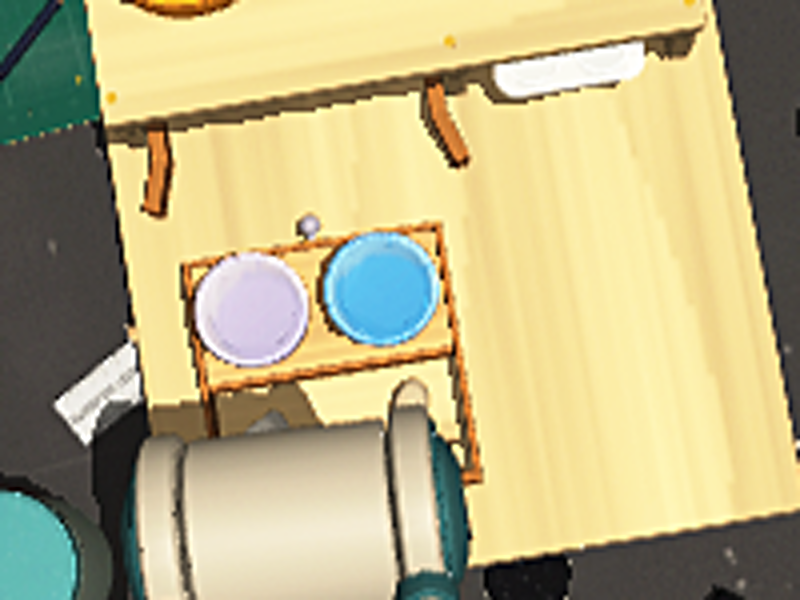

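```bash
python3 - <<'E'
from h import *
i=optics.camera_info('top')
def P(x,y,z): p=onz(i,200+(x+.5)/4-.5,150+(y+.5)/4-.5,z); return np.r_[Ro.T@(p[:2]-O),p[2]]
bl=P(185,268,72);br=P(441,226,72);v=P(251,310,104);b=P(382,289,104);s=P(310,226,62);fr=P(481,478,82);gl=P(153,212,64);gr=P(459,162,64)
for n,p in dict(bl=bl,br=br,v=v,b=b,s=s,fr=fr,gl=gl,gr=gr).items(): print(n,p.round(1))
yy=lambda a,b:np.degrees(np.arctan2((b-a)[0],-(b-a)[1]))
print(yy(bl,br),yy(v,b))
E
```

```text
bl [-141.    75.7   72. ]
br [-141.6  -72.6   72. ]
v [-176.   39.  104.]
b [-176.6  -34.5  104. ]
s [-127.1    2.    62. ]
fr [-288.1  -71.1   82. ]
gl [-104.1   90.1   64. ]
gr [-105.   -89.1   64. ]
-0.25544027872855984 -0.4847910561025129
```

>>> {"fn": "arm_command", "kwargs": {"commands": [[0, -0.7, -0.5, 0, 0, -0.004], [-3, -0.7, 0, 0, 0, 0], [-5, 0, 0, 0, 0, 0], [-5, 0, 0, 0, 0, 0], [-5, 0, 0, 0, 0, 0], [-5, 0, 0, 0, 0, 0], [-5, 0, 0, 0, 0, 0], [-5, 0, 0, 0, 0, 0], [-5, 0, 0, 0, 0, 0], [-5, 0, 0, 0, 0, 0], [-5, 0, 0, 0, 0, 0], [-3, 0, 0, 0, 0, 0], [-2, 0, 0, 0, 0, 0], [0, 0, 0, 0, 0, 0], [0, 0, 0, 0, 0, 0]]}}

```text
time: 8.95
position: [468.3, 120.9, 65.8]
tcp_rot: [0.242, -3.122, -0.001]
wrist_force: [-8.4, -1.2, 11.3]
finger_gap: 19.2
```

```bash
python3 - <<'E'
from h import *
st(); crop('top',200,150,200,150,'t4')
E
```

```text
t 8.95 org xy [-263.04    1.15] z 65.79 relyaw 0.2 F org [-8.45  0.05] Fz 11.26 tau [-0.23  1.03 -0.02] gap 19.16
```

View pics/t4.png

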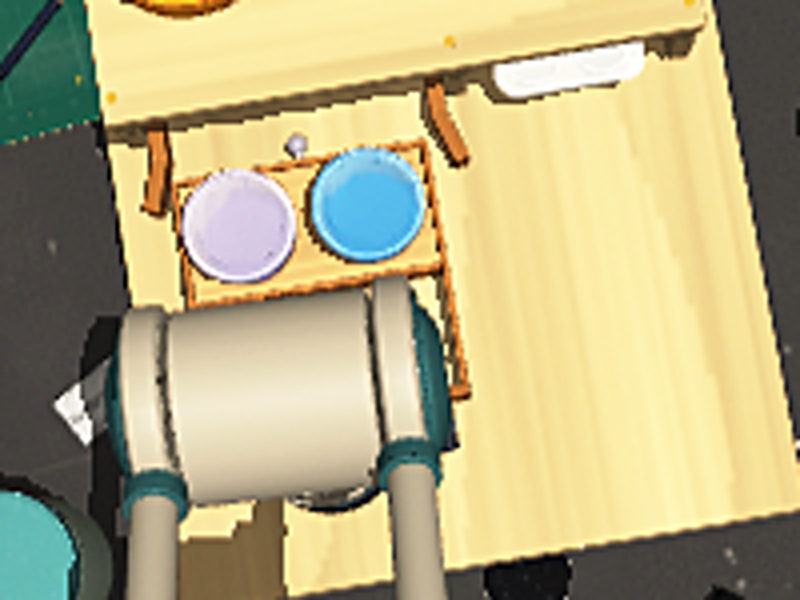

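>>> {"fn": "arm_command", "kwargs": {"commands": [[0, 0, -0.5, 0, 0, 0], [0, 0, -0.5, 0, 0, 0], [0, 0, 0, 0, 0, 0], [0, 0, 0, 0, 0, 0]]}}

```text
time: 9.4
position: [472.7, 121.0, 66.5]
tcp_rot: [0.242, -3.13, -0.0]
wrist_force: [0.9, 0.8, -4.6]
finger_gap: 19.4
```

```bash
python3 - <<'E'
from h import *
st(); o=robot.get_obs(); T=Rn.from_rotvec(o['tcp_rot']).as_matrix(); print((T[:,2]).round(4), o['joint_velocities'].round(4))
i=optics.camera_info('top')
def P(x,y,z): p=onz(i,200+(x+.5)/4-.5,150+(y+.5)/4-.5,z); return np.r_[Ro.T@(p[:2]-O),p[2]]
bl=P(175,187,72);br=P(426,144,72);v=P(239,225,104);b=P(367,204,104);s=P(297,146,62);fr=P(468,396,82);gl=P(153,212,64);gr=P(459,162,64)
for n,p in dict(bl=bl,br=br,v=v,b=b,s=s,fr=fr,gl=gl,gr=gr).items(): print(n,p.round(1))
yy=lambda a,b:np.degrees(np.arctan2((b-a)[0],-(b-a)[1]))
print(yy(bl,br),yy(v,b))
E
```

```text
t 9.4 org xy [-258.7     0.54] z 66.5 relyaw 0.16 F org [1.   0.66] Fz -4.56 tau [-0.03  0.5   0.03] gap 19.42
[-0.0019 -0.     -1.    ] [-0.0006 -0.0028 -0.0054 -0.0013 -0.0007  0.0038]
bl [-93.5  74.3  72. ]
br [-93. -72.  72.]
v [-127.8   38.2  104. ]
b [-128.1  -34.   104. ]
s [-79.4   2.1  62. ]
fr [-241.4  -71.6   82. ]
gl [-104.1   90.1   64. ]
gr [-105.   -89.1   64. ]
0.18364662328857995 -0.24426064446965565
```

>>> {"fn": "arm_command", "kwargs": {"commands": [[-2, 0, 0.3, 0, 0, 0], [-4, 0, 0, 0, 0, 0], [-4, 0, 0, 0, 0, 0], [-4, 0, 0, 0, 0, 0], [-4, 0, 0, 0, 0, 0], [-2, 0, 0, 0, 0, 0], [0, 0, 0, 0, 0, 0]]}}

```text
time: 10.1
position: [493.5, 124.0, 67.0]
tcp_rot: [-0.242, 3.132, -0.0]
wrist_force: [0.7, -0.1, -4.5]
finger_gap: 19.3
```

```bash
python3 - <<'E'
from h import *
st()
E
```

```text
t 10.1 org xy [-237.63    0.38] z 67.03 relyaw 0.15 F org [ 0.64 -0.19] Fz -4.46 tau [-0.04  0.47  0.02] gap 19.3
```

>>> {"fn": "arm_command", "kwargs": {"commands": [[-1, 0, 0.4, 0, 0, 0], [0, 0, 0.4, 0, 0, 0], [0, 0, 0, 0, 0, 0]]}}

```text
time: 10.4
position: [493.8, 124.1, 66.1]
tcp_rot: [0.242, -3.132, 0.0]
wrist_force: [0.7, 0.4, -5.1]
finger_gap: 19.6
```

```bash
python3 - <<'E'
from h import *
st()
E
```

```text
t 10.4 org xy [-237.37    0.44] z 66.12 relyaw 0.16 F org [0.71 0.26] Fz -5.08 tau [-0.11  0.44  0.  ] gap 19.59
```

>>> {"fn": "arm_command", "kwargs": {"commands": [[0, 0, 0.4, 0, 0, 0], [0, 0, 0, 0, 0, 0]]}}

```text
time: 10.6
position: [493.9, 124.1, 65.9]
tcp_rot: [-0.242, 3.132, -0.0]
wrist_force: [-0.3, -0.2, -3.9]
finger_gap: 19.3
```

```bash
python3 - <<'E'
from h import *
st()
E
```

```text
t 10.6 org xy [-237.22    0.41] z 65.87 relyaw 0.16 F org [-0.29 -0.2 ] Fz -3.87 tau [-0.03  0.49 -0.02] gap 19.34
```

>>> {"fn": "arm_command", "kwargs": {"commands": [[-2, 0, 0.1, 0, 0, 0], [-4, 0, 0, 0, 0, 0], [-4, 0, 0, 0, 0, 0], [-4, 0, 0, 0, 0, 0], [-4, 0, 0, 0, 0, 0], [-2, 0, 0, 0, 0, 0], [0, 0, 0, 0, 0, 0], [0, 0, 0, 0, 0, 0]]}}

```text
time: 11.4
position: [514.4, 127.3, 65.8]
tcp_rot: [-0.242, 3.131, 0.0]
wrist_force: [-0.8, -1.1, -0.0]
finger_gap: 19.5
```

```bash
python3 - <<'E'
from h import *
st(); crop('top',200,150,200,150,'t5'); crop('scene',150,170,260,195,'s5')
E
```

```text
t 11.4 org xy [-216.51    0.47] z 65.79 relyaw 0.16 F org [-0.9  -0.93] Fz -0.05 tau [-0.08  0.6  -0.02] gap 19.51
```

View pics/t5.png

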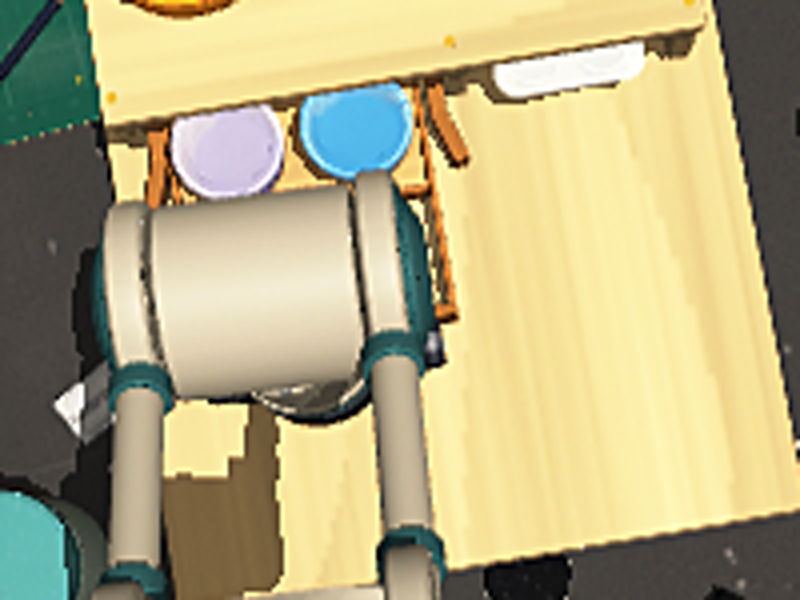

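View pics/s5.png

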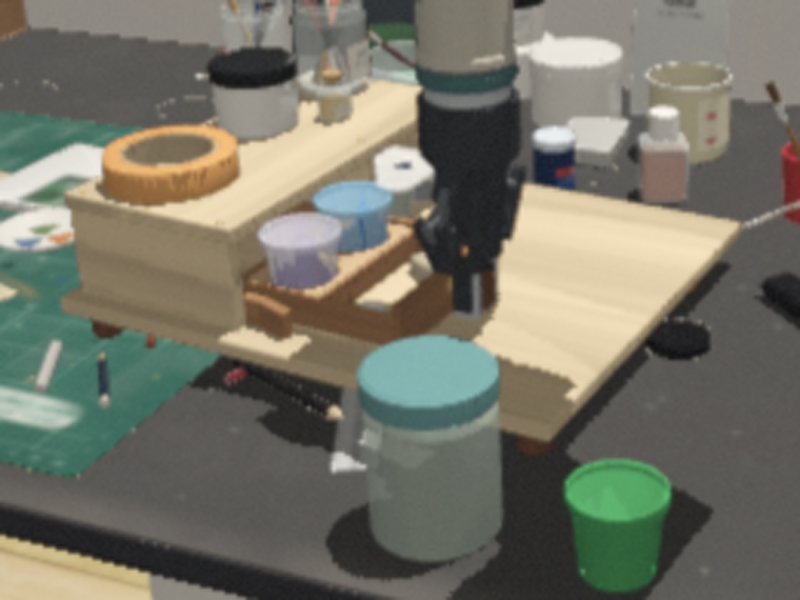

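The tray is square between the guides. Both cups stand upright at (300,250) and (352,215) in the scene crop, and they have begun to pass under the shelf edge. Forces are near zero.

>>> {"fn": "arm_command", "kwargs": {"commands": [[-2, 0, 0, 0, 0, 0], [-4, 0, 0, 0, 0, 0], [-4, 0, 0, 0, 0, 0], [-4, 0, 0, 0, 0, 0], [-4, 0, 0, 0, 0, 0], [-2, 0, 0, 0, 0, 0], [0, 0, 0, 0, 0, 0]]}}

```text
time: 12.2
position: [533.3, 130.3, 65.8]
tcp_rot: [0.242, -3.132, 0.0]
wrist_force: [-4.4, -0.9, 4.1]
finger_gap: 19.0
```

```bash
python3 - <<'E'
from h import *
st()
E
```

```text
t 12.2 org xy [-197.34    0.54] z 65.82 relyaw 0.16 F org [-4.51 -0.18] Fz 4.1 tau [-0.12  1.14  0.01] gap 19.05
```

>>> {"fn": "arm_command", "kwargs": {"commands": [[-1, 0, -0.3, 0, 0, 0], [-2, 0, 0, 0, 0, 0], [-3, 0, 0, 0, 0, 0], [-3, 0, 0, 0, 0, 0], [-3, 0, 0, 0, 0, 0], [-2, 0, 0, 0, 0, 0], [0, 0, 0, 0, 0, 0]]}}

```text
time: 12.9
position: [548.5, 132.6, 65.8]
tcp_rot: [-0.242, 3.13, 0.0]
wrist_force: [0.0, 0.0, -2.7]
finger_gap: 19.4
```

```bash
python3 - <<'E'
from h import *
st()
E
```

```text
t 12.9 org xy [-181.98    0.54] z 65.8 relyaw 0.15 F org [0.01 0.03] Fz -2.66 tau [-0.01  0.53 -0.01] gap 19.43
```

>>> {"fn": "arm_command", "kwargs": {"commands": [[-1, 0, 0, 0, 0, 0], [-1, 0, 0, 0, 0, 0], [-1, 0, 0, 0, 0, 0], [-1, 0, 0, 0, 0, 0], [-1, 0, 0, 0, 0, 0]]}}

```text
time: 13.4
position: [552.6, 133.2, 65.9]
tcp_rot: [-0.242, 3.132, -0.0]
wrist_force: [-0.3, 0.2, -2.5]
finger_gap: 19.5
```

>>> {"fn": "arm_command", "kwargs": {"commands": [[-1, 0, 0, 0, 0, 0], [-1, 0, 0, 0, 0, 0], [-1, 0, 0, 0, 0, 0], [-1, 0, 0, 0, 0, 0], [-1, 0, 0, 0, 0, 0]]}}

```text
time: 13.9
position: [557.4, 134.0, 65.9]
tcp_rot: [-0.242, 3.132, -0.0]
wrist_force: [-0.4, 0.3, -4.9]
finger_gap: 19.5
```

```bash
python3 - <<'E'
from h import *
st()
E
```

```text
t 13.9 org xy [-172.96    0.6 ] z 65.92 relyaw 0.15 F org [-0.38  0.36] Fz -4.95 tau [-0.12  0.46  0.01] gap 19.53
```

>>> {"fn": "arm_command", "kwargs": {"commands": [[-1, 0, 0.2, 0, 0, 0], [-1, 0, 0, 0, 0, 0], [-1, 0, 0, 0, 0, 0], [-1, 0, 0, 0, 0, 0], [-1, 0, 0, 0, 0, 0]]}}

```text
time: 14.4
position: [562.1, 134.7, 65.9]
tcp_rot: [0.242, -3.132, 0.0]
wrist_force: [-1.3, -1.6, -2.6]
finger_gap: 19.0
```

>>> {"fn": "arm_command", "kwargs": {"commands": [[-1, 0, 0, 0, 0, 0], [-1, 0, 0, 0, 0, 0], [-1, 0, 0, 0, 0, 0], [-1, 0, 0, 0, 0, 0]]}}

```text
time: 14.8
position: [566.1, 135.3, 65.9]
tcp_rot: [0.242, -3.132, 0.0]
wrist_force: [-1.8, -0.0, -1.8]
finger_gap: 19.3
```

>>> {"fn": "arm_command", "kwargs": {"commands": [[-1, 0, 0, 0, 0, 0], [-1, 0, 0, 0, 0, 0], [-1, 0, 0, 0, 0, 0], [-1, 0, 0, 0, 0, 0]]}}

```text
time: 15.2
position: [570.0, 135.9, 65.8]
tcp_rot: [0.242, -3.132, 0.0]
wrist_force: [-2.6, -0.7, -0.3]
finger_gap: 19.1
```

>>> {"fn": "arm_command", "kwargs": {"commands": [[-1, 0, 0, 0, 0, 0], [-1, 0, 0, 0, 0, 0], [-1, 0, 0, 0, 0, 0]]}}

```text
time: 15.5
position: [572.7, 136.3, 65.9]
tcp_rot: [0.242, -3.131, 0.0]
wrist_force: [-5.3, -1.4, 3.1]
finger_gap: 19.3
```

>>> {"fn": "arm_command", "kwargs": {"commands": [[-1, 0, -0.1, 0, 0, 0], [-1, 0, 0, 0, 0, 0], [-1, 0, 0, 0, 0, 0]]}}

```text
time: 15.8
position: [574.0, 136.5, 65.8]
tcp_rot: [0.241, -3.128, 0.001]
wrist_force: [-6.8, -1.8, 3.2]
finger_gap: 19.1
```

>>> {"fn": "arm_command", "kwargs": {"commands": [[-1, 0, 0, 0, 0, 0], [-1, 0, 0, 0, 0, 0]]}}

```text
time: 16.0
position: [574.8, 136.5, 65.8]
tcp_rot: [0.24, -3.126, 0.001]
wrist_force: [-10.9, -3.4, 6.1]
finger_gap: 19.6
```

>>> {"fn": "arm_command", "kwargs": {"commands": [[-1, 0, -0.2, 0, 0, 0], [0, 0, 0, 0, 0, 0]]}}

```text
time: 16.2
position: [576.3, 136.7, 65.8]
tcp_rot: [0.241, -3.127, 0.001]
wrist_force: [-7.8, -3.6, 3.7]
finger_gap: 19.3
```

>>> {"fn": "arm_command", "kwargs": {"commands": [[-1, 0, -0.1, 0, 0, 0], [0, 0, 0, 0, 0, 0]]}}

```text
time: 16.4
position: [578.0, 137.0, 65.9]
tcp_rot: [0.241, -3.128, 0.001]
wrist_force: [-6.7, -2.3, 1.5]
finger_gap: 19.4
```

>>> {"fn": "arm_command", "kwargs": {"commands": [[-1, 0, 0, 0, 0, 0], [0, 0, 0, 0, 0, 0]]}}

```text
time: 16.6
position: [580.8, 137.3, 65.9]
tcp_rot: [0.241, -3.132, 0.001]
wrist_force: [-1.5, -2.3, -3.3]
finger_gap: 19.1
```

>>> {"fn": "arm_command", "kwargs": {"commands": [[-1, 0, 0, 0, 0, 0], [0, 0, 0, 0, 0, 0]]}}

```text
time: 16.8
position: [584.0, 137.9, 66.1]
tcp_rot: [-0.241, 3.128, 0.0]
wrist_force: [2.1, -1.8, -5.0]
finger_gap: 19.7
```

>>> {"fn": "arm_command", "kwargs": {"commands": [[-1, 0, 0.1, 0, 0, 0], [0, 0, 0, 0, 0, 0]]}}

```text
time: 17.0
position: [584.7, 138.1, 66.2]
tcp_rot: [-0.241, 3.129, 0.0]
wrist_force: [4.3, -0.6, -5.4]
finger_gap: 19.0
```

>>> {"fn": "arm_command", "kwargs": {"commands": [[-1, 0, 0, 0, 0, 0], [0, 0, 0, 0, 0, 0]]}}

```text
time: 17.2
position: [584.9, 138.1, 66.3]
tcp_rot: [-0.242, 3.13, -0.0]
wrist_force: [3.5, -0.6, -5.0]
finger_gap: 19.3
```

>>> {"fn": "arm_command", "kwargs": {"commands": [[-1, 0, 0.3, 0, 0, 0], [0, 0, 0, 0, 0, 0]]}}

```text
time: 17.4
position: [585.5, 138.3, 66.0]
tcp_rot: [-0.242, 3.131, -0.0]
wrist_force: [1.9, -1.9, -4.0]
finger_gap: 19.5
```

>>> {"fn": "arm_command", "kwargs": {"commands": [[-1, 0, 0.1, 0, 0, 0], [0, 0, 0, 0, 0, 0]]}}

```text
time: 17.6
position: [586.4, 138.4, 65.9]
tcp_rot: [-0.242, 3.131, -0.0]
wrist_force: [2.3, -1.1, -3.3]
finger_gap: 19.5
```

```bash
python3 - <<'E'
from h import *
st()
E
```

```text
t 17.6 org xy [-143.69    0.61] z 65.89 relyaw 0.15 F org [ 2.13 -1.44] Fz -3.28 tau [-0.19 -0.18 -0.33] gap 19.55
```

>>> {"fn": "arm_command", "kwargs": {"commands": [[-1, 0, 0.1, 0, 0, 0], [0, 0, 0, 0, 0, 0]]}}

```text
time: 17.8
position: [586.8, 138.5, 65.9]
tcp_rot: [0.242, -3.132, 0.0]
wrist_force: [0.6, -1.0, -1.2]
finger_gap: 19.6
```

>>> {"fn": "arm_command", "kwargs": {"commands": [[-1, 0, 0, 0, 0, 0], [0, 0, 0, 0, 0, 0]]}}

```text
time: 18.0
position: [586.8, 138.5, 65.8]
tcp_rot: [0.242, -3.13, 0.0]
wrist_force: [-2.4, -1.6, 3.2]
finger_gap: 19.6
```

>>> {"fn": "arm_command", "kwargs": {"commands": [[-1, 0, -0.1, 0, 0, 0], [0, 0, 0, 0, 0, 0]]}}

```text
time: 18.2
position: [586.9, 138.5, 65.9]
tcp_rot: [0.242, -3.128, 0.001]
wrist_force: [-5.6, -2.7, 5.2]
finger_gap: 19.4
```

```bash
python3 - <<'E'
from h import *
st()
E
```

```text
t 18.2 org xy [-143.19    0.66] z 65.85 relyaw 0.16 F org [-5.92 -1.8 ] Fz 5.19 tau [-0.4   0.72 -0.31] gap 19.44
```

>>> {"fn": "arm_command", "kwargs": {"commands": [[0, 0, -0.3, 0, 0, 0], [0, 0, 0, 0, 0, 0]]}}

```text
time: 18.4
position: [586.9, 138.5, 65.9]
tcp_rot: [0.242, -3.128, 0.001]
wrist_force: [-4.9, -2.5, 3.2]
finger_gap: 19.2
```

```bash
python3 - <<'E'
from h import *
st()
E
```

```text
t 18.4 org xy [-143.19    0.65] z 65.86 relyaw 0.17 F org [-5.22 -1.7 ] Fz 3.18 tau [-0.41  0.69 -0.37] gap 19.17
```

>>> {"fn": "arm_command", "kwargs": {"commands": [[1, 0, 0, 0, 0, 0], [1, 0, 0, 0, 0, 0], [1, 0, 0, 0, 0, 0], [0, 0, 0, 0, 0, 0], [0, 0, 0, 0, 0, 0]]}}

```text
time: 18.9
position: [586.8, 138.6, 65.9]
tcp_rot: [-0.242, 3.131, 0.0]
wrist_force: [2.9, -2.0, -2.9]
finger_gap: 19.2
```

```bash
python3 - <<'E'
from h import *
st()
E
```

```text
t 18.9 org xy [-143.22    0.68] z 65.89 relyaw 0.15 F org [ 2.61 -2.42] Fz -2.85 tau [-0.26 -0.11 -0.33] gap 19.18
```

>>> {"fn": "arm_command", "kwargs": {"commands": [[-1, 0, 0, 0, 0, 0], [0, 0, 0, 0, 0, 0]]}}

```text
time: 19.1
position: [586.8, 138.6, 65.9]
tcp_rot: [0.242, -3.132, 0.0]
wrist_force: [0.1, -3.1, -1.9]
finger_gap: 19.2
```

>>> {"fn": "arm_command", "kwargs": {"commands": [[0, 0, 0, 0, 0, 0], [0, 0, 0, 0, 0, 0], [0, 0, 0, 0, 0, 0], [0, 0, 0, 0, 0, 0], [0, 0, 0, 0, 0, 0]], "claw": 50}}

```text
time: 19.6
position: [586.9, 138.7, 66.1]
tcp_rot: [-0.242, 3.132, 0.0]
wrist_force: [-0.1, 0.4, 0.2]
finger_gap: 49.8
```

```bash
python3 - <<'E'
from h import *
st(); crop('wrist',0,0,640,480,'w6')
E
```

```text
t 19.6 org xy [-143.09    0.79] z 66.11 relyaw 0.17 F org [-0.    0.45] Fz 0.19 tau [0.02 0.02 0.  ] gap 49.82
```

View pics/w6.png

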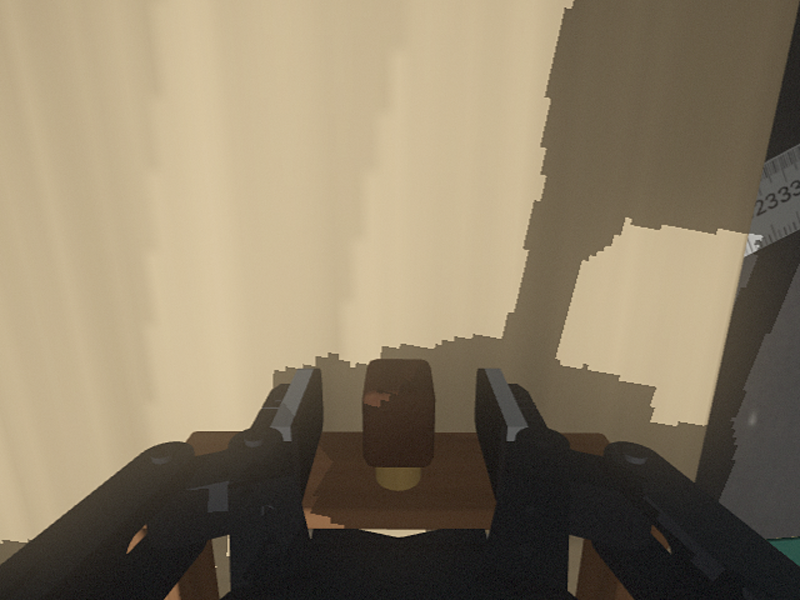

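Released: the pull at (398,415) is untouched and centred between the open fingers. I'll go up, then back.

>>> {"fn": "arm_command", "kwargs": {"commands": [[0, 0, -8, 0, 0, 0], [0, 0, -20, 0, 0, 0], [0, 0, -30, 0, 0, 0], [0, 0, -30, 0, 0, 0], [0, 0, -30, 0, 0, 0], [10, 0, -30, 0, 0, 0], [35, 0, -20, 0, 0, 0], [35, 0, -10, 0, 0, 0], [35, 0, 0, 0, 0, 0], [35, 0, 0, 0, 0, 0], [20, 0, 0, 0, 0, 0], [0, 0, 0, 0, 0, 0], [0, 0, 0, 0, 0, 0]]}}

```text
time: 20.95
position: [419.6, 112.5, 244.9]
tcp_rot: [-0.242, 3.129, 0.0]
wrist_force: [0.0, -0.2, 1.2]
finger_gap: 50.7
```

```bash
python3 - <<'E'
from h import *
st(); w=optics.camera_info('wrist'); np.savez('w7.npz',**w); crop('wrist',0,0,640,480,'w7'); crop('scene',150,170,260,195,'s7'); crop('top',150,80,320,240,'t7')
E
```

```text
t 20.95 org xy [-3.1248e+02  2.0000e-01] z 244.86 relyaw 0.15 F org [ 0.01 -0.21] Fz 1.19 tau [0.07 0.01 0.03] gap 50.68
```

View pics/w7.png

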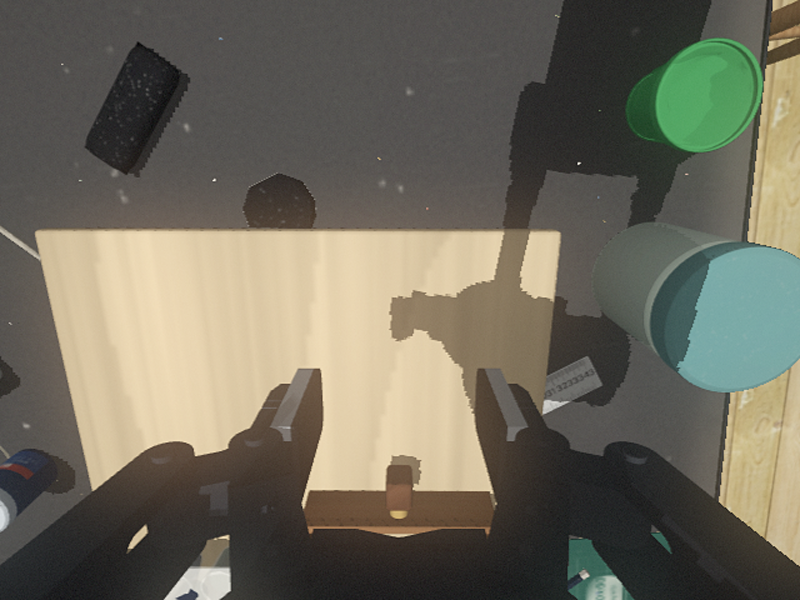

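View pics/s7.png

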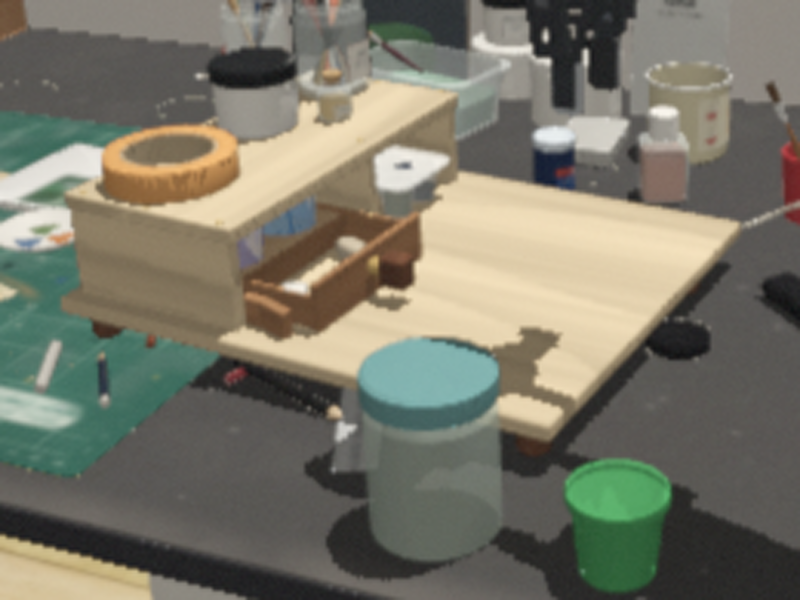

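View pics/t7.png

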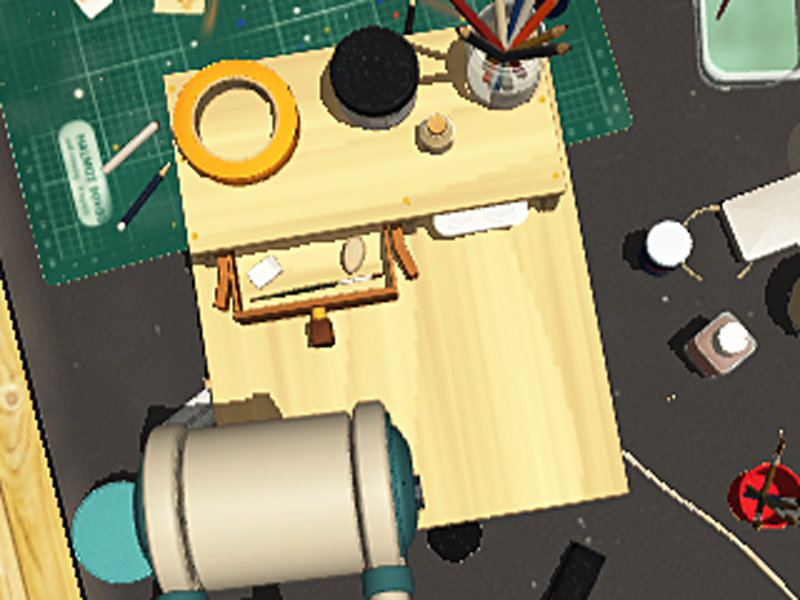

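```bash
python3 - <<'E'
from h import *
i=optics.camera_info('top')
p=onz(i,150+320.5/2.5-.5,80+331/2.5-.5,79); print('pull top org',Ro.T@(p[:2]-O))
st(); print(robot.hand_in())
E
```

```text
pull top org [-143.65391481    1.74369017]
t 21.1 org xy [-3.1176e+02  1.2000e-01] z 244.19 relyaw 0.15 F org [0.01 0.18] Fz 0.38 tau [-0.06 -0.05  0.05] gap 49.66
the job is handed in; nothing more can be done
None
```

The paint tray is home in the left bay and the catch is holding it. I've let go, backed the arm clear and handed the job in at about 21 s of the 72 s allowed.

**Moving it in:** I took the tray by its pull, turned and slid it across into line with the bay, then pushed it in between the guide strips. For the last part I went in 1 mm steps. The push force rose to about 11 N as the rollers opened. It then reversed as they drew the tray in, and the tray stopped against something solid.

**Last checks:**
- **Home:** the position did not change between a push of about 6 N and a pull back of about 2.6 N. The stop is 13 to 15 mm past where the rollers began to resist, which fits the 14 mm given.
- **After letting go:** the top camera puts the pull at x = -143.7 mm on the organiser's axes, against -143.2 mm measured while gripping. That is about 78 mm in front of the shelf edge, inside the 53 to 97 mm range.
- **Cups:** both were upright as they went under the shelf. Afterwards only parts of them show in the scene picture, and those look upright.
- **Other items:** the bottle, pot and jar look undisturbed.

**What was not clean:**
- The slide was not perfectly flat throughout. At one point the tray's front rose by up to about 1 mm, and at another I pressed down with about 11 N. I corrected both by small height changes.
- Readings came only at the end of each move call. The highest push I saw, about 11 N, is well under the 20 N limit, but brief peaks between readings would not show.
- I could not see the catch itself, so I judged it only by feel.

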